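Release the blue-capped vials from the lever hopper

TASK

With the fingertips only, press the blue hopper's lever right down so that its lid opens wide, and keep it down until all three blue-capped vials have rolled out into the tray in front. Then let the lever up slowly, keeping the fingertips on it all the way so that the lid eases shut without slamming, and move clear. Do not touch the lid or the vials, do not work the orange hopper, and leave everything else where it stands.

Things in the scene. Friction and masses are not known exactly. Their poses are not given: they have to be found in the camera images.
- blue_hopper: white vial hopper with blue lid, blue lever and blue front tray wall, fixed to the bench; origin under it at bench level, own x to its back, y to the side its lever is on, z up. The housing spans x -176 to +100, y -62 to +76 mm and is 145 mm high at the back (x +90), falling to 46-54 mm at the open tray in front (inside: x -170 to -77, y -56 to +56 mm, floor about 22 mm high). A steep chute runs from under the lid down into the tray; the lid's lip shuts it
- blue_lever (a joint): angle of the blue lever about its level pivot (at x +40, y +80, z 100 mm in the hopper's frame; 110 mm behind the paddle's centre): 0 at rest with the paddle up, 0.40 fully down at its stop. Pressing the paddle down increases it and lifts the linked lid by 1.75 times the angle (0 shut, 0.70 rad wide open). The lid's weight drives it back up; it stays nowhere by itself, and the lid slams if the lever is let go or let up fast (about 2 s or more for the way up is gentle)
- blue_press (a point): centre of the upper face of the blue lever's paddle, a ribbed plate 40 x 40 x 8 mm out to the hopper's +y side (at x -68, y +160 mm in the hopper's frame), moving with the lever: about 126 mm above the bench at rest, 83 mm fully pressed (43 mm of travel, nearly straight down). About 3 to 6 N presses it; x points to the hopper's back along the paddle. At least 40 mm is free beside its outer edge; only the lever's arm behind it
- blue_lid: the blue lid itself: a frame 135 x 136 x 5 mm (bars 18 to 24 mm wide, one thin bar down the middle, open windows between) and a 30 mm lip hanging from its front edge; origin on its hinge at the back, its plate running 135 mm along its own -x, sloping down 20 degrees to the front when shut; about 0.3 kg; the lip rises as the lever is pressed
- blue_vial0: brown-red sample vial with a blue cap, 18 mm across, 100 mm long along its own y, 25 g, origin at its middle; lies across the blue hopper's chute behind the lip (first from the front, centre 71 mm above the bench), rolls out into the tray by itself in about a second once the lid is open
- blue_vial1: brown-red sample vial with a blue cap, 18 mm across, 100 mm long along its own y, 25 g, origin at its middle; lies across the blue hopper's chute behind the lip (second from the front, centre 78 mm above the bench), rolls out into the tray by itself in about a second once the lid is open
- blue_vial2: brown-red sample vial with a blue cap, 18 mm across, 100 mm long along its own y, 25 g, origin at its middle; lies across the blue hopper's chute behind the lip (third from the front, centre 84 mm above the bench), rolls out into the tray by itself in about a second once the lid is open
- orange_hopper: white vial hopper with orange lid, orange lever and orange front tray wall, fixed to the bench; origin under it at bench level, own x to its back, y to the side its lever is on, z up. The housing spans x -176 to +100, y -62 to +76 mm and is 145 mm high at the back (x +90), falling to 46-54 mm at the open tray in front (inside: x -170 to -77, y -56 to +56 mm, floor about 22 mm high). A steep chute runs from under the lid down into the tray; the lid's lip shuts it
- orange_lever (a joint): angle of the orange lever about its level pivot (at x +40, y +80, z 100 mm in the hopper's frame; 110 mm behind the paddle's centre): 0 at rest with the paddle up, 0.40 fully down at its stop. Pressing the paddle down increases it and lifts the linked lid by 1.75 times the angle (0 shut, 0.70 rad wide open). The lid's weight drives it back up; it stays nowhere by itself, and the lid slams if the lever is let go or let up fast (about 2 s or more for the way up is gentle)
- orange_press (a point): centre of the upper face of the orange lever's paddle, a ribbed plate 40 x 40 x 8 mm out to the hopper's +y side (at x -68, y +160 mm in the hopper's frame), moving with the lever: about 126 mm above the bench at rest, 83 mm fully pressed (43 mm of travel, nearly straight down). About 3 to 6 N presses it; x points to the hopper's back along the paddle. At least 40 mm is free beside its outer edge; only the lever's arm behind it
- dish_stack: bystander: stack of three small culture dishes, 60 mm across, 45 mm high, loose, in front of the blue lever; origin under its centre
- reagent: bystander: small capped jar, 40 mm across, 70 mm high, loose, in front of the orange lever; origin under its centre
- flask: bystander: conical glass flask, 80 mm across the foot, 113 mm high, loose; origin under its centre
- big_dishes: bystander: stack of four culture dishes, 90 mm across, 60 mm high, loose; origin under its centre
- marker: bystander: black marker pen with blue cap, 134 mm long along its x, 15 mm thick, loose; origin under its barrel's middle
- tube_rack: bystander: blue rack with red-capped tubes, 70 x 140 mm, 82 mm high, loose; origin under its centre
Mind the look-alikes: they are no part of the job. Leave any turquoise look-alike of the blue_vial1 alone.

How it is judged:
By the outcome, as a careful person would: the job done as asked, in the order asked, and still so for the second after the job is handed in, with the robot touching nothing.
It also fails if it takes over 45 s, if anything falls off the work surface, if the arm or the gripper's body presses on something with over 40 N, if the wrist force passes 120 N, or if a joint passes its speed limit or range.

ROBOT

A 6-joint arm with a two-finger parallel gripper is mounted at the origin on the work surface. World frame = base frame: x ahead of the robot, y to its left, z up, the work surface at z = 0. Lengths are in mm, angles in degrees, forces in N, time in s.
With the tool pointing down it reaches from about 300 to 875 mm from the base axis. Payload 6.4 kg.
Tool frame: the origin (TCP) lies midway between the tips of the shut fingers; the grasp point (between the pads) lies 19 mm behind it; z points along the fingers, y is the direction in which the jaws open and shut (so a half turn about z gives the same grasp; the last joint's range is limited). The gripper opens to 88 mm and grips with 3 to 60 N. Pads are 18 mm wide; open, the fingers measure 123 mm over their backs; the gripper's body (75 mm by 187 mm) begins 45 mm behind the grasp point.
Start: joints at [-85.445, 10.359, 92.074, -0, 77.567, -11.82], TCP at [162.123, -551.686, 216.714] pointing down, gripper open.
Joint ranges: [-171.53, 171.53], [-51.25, 118.39], [17.06, 147.69], [-65.23, 245.23], [0, 150.52], [-178.68, 178.68]. Speed limits (degrees/s): [147.25, 147.25, 172.46, 180, 180, 180].

INTERFACE

Orientations are given as [roll, pitch, yaw] about the fixed x, y, z axes, in that order (R = Rz(yaw) Ry(pitch) Rx(roll)).
In Python, from rig import arm gives the robot as it stands.
- The arm moves only by the shell command python3 -m pendant 'ROWS' [FORCE]. ROWS is JSON, a list of rows, each an object of numbers: "rx", "ry", "rz": the turn, a rotation vector about the tool's x, y, z in degrees; "dx", "dy", "dz": the shift along the tool's x, y, z in m; "hand": the finger opening in m, from 0 to 0.0881. A call has 1 to 20 rows; each row shifts and turns the commanded pose from where the row before left it, along the tool's axes as they then stand; what a row does not reach is not made up. A row lasts 1/8 s, in which the tool goes at most 62.5 mm and 10.7 degrees, less where a joint would pass 70% of its speed; a pose out of reach is approached as far as the arm can. A call is refused whole if a number of a shift passes 0.0625 or a number of a turn 10.7, either way. A call with a gripper value outside its range is refused whole. The fingers move at their own pace and stop on an object; FORCE is the grip in N (left out, the last holds). Time passes only in rows, so rows that do not move let the fingers close. It gives the time, the measured TCP pose, the force and the opening at its end, in the units of the state.
- arm.get_obs(): the state, without advancing time (a new reading comes with each control period).
- arm.grab_frame(name): name is "scene" or "top" or "wrist"; returns a dict with "image" (420x560x3 uint8, red, green, blue), "camera_matrix" (3x3 intrinsics, pixels), "cam_to_world" (4x4, takes a point from camera to world coordinates). Camera axes: x right, y down, z forward; pixel columns grow to the right and rows downward; lengths in mm; the calibration is good to about 2 mm. A picture is of the moment at which its call begins. There is no depth.
- arm.close_job(): hands the job in, once; it reports no verdict.
The state is a dict: "time": time; "joint_pos": joint angles; "qd": joint speeds; "joint_torque": joint torques, N m; "position": TCP position; "tcp_rot": TCP orientation; "ft_force": force on the tool from outside, world axes, zero at the start; "ft_torque": the same for the moment, N m; "opening": finger opening in mm.
Only numpy, scipy, OpenCV 4.12 (cv2) and the standard library are available. Lean on these libraries where they do the work, as an engineer would, in place of code of your own. Each camera call takes 0.05 s, during which the arm holds its last target. There are 200 camera calls.

## Working session

There is one attempt and no reset: what is moved stays moved. The work goes in short steps, Python scripts to look and compute and a shell command to move; the robot and the scene stay as the last step left them, time stands still between calls to the robot, and variables do not carry over. Pictures are saved under pics/ and viewed, about 8 in all and at most 12, crops included, and the job is handed in when it is done.

```bash
mkdir -p pics; ls; python3 - <<'E'
from rig import arm
import cv2
for n in("top","scene"):
    f=arm.grab_frame(n); cv2.imwrite(f"pics/{n}0.png",f["image"][:,:,::-1]); print(f["camera_matrix"],f["cam_to_world"])
o=arm.get_obs();print(o)
E
```

```text
pics
[[542.17120464   0.         281.40905987]
 [  0.         542.17120464 218.51298969]
 [  0.           0.           1.        ]] [[ 2.42080727e-02 -9.97497367e-01  6.64302111e-02  4.29157685e+02]
 [-9.99601890e-01 -2.51153316e-02 -1.28562279e-02 -4.31353219e+00]
 [ 1.44924703e-02 -6.60925400e-02 -9.97708246e-01  1.52041351e+03]
 [ 0.00000000e+00  0.00000000e+00  0.00000000e+00  1.00000000e+00]]
[[401.01861134   0.         277.15197938]
 [  0.         401.01861134 198.60980314]
 [  0.           0.           1.        ]] [[ 8.64368930e-01  2.88696950e-01 -4.11728580e-01  1.10602792e+03]
 [ 5.02848645e-01 -5.01278232e-01  7.04175670e-01 -9.99580912e+02]
 [-3.09720636e-03 -8.15704729e-01 -5.78460200e-01  8.97858494e+02]
 [ 0.00000000e+00  0.00000000e+00  0.00000000e+00  1.00000000e+00]]
{'time': 0.1, 'joint_pos': array([-8.54446737e+01,  1.03963463e+01,  9.21228996e+01, -1.14554881e-03,
        7.75688222e+01, -1.18182888e+01]), 'qd': array([ 0.01973542, -0.1573477 , -0.09938157, -0.01542205, -0.05133685,
        0.08356242]), 'joint_torque': array([ 9.56981285e-05, -4.34827495e+01, -3.42696118e+01,  7.04310229e-02,
        3.40540451e-02, -3.29053853e-05]), 'position': array([ 162.0799536 , -551.16507082,  215.93846727]), 'tcp_rot': array([-1.79913570e+02, -1.69424836e-02,  1.63738497e+01]), 'ft_force': array([ 0.17634541,  0.14781978, -0.72084509]), 'ft_torque': array([-0.00647651, -0.02412434,  0.02203859]), 'opening': 88.13413485939837}
```

View pics/top0.png

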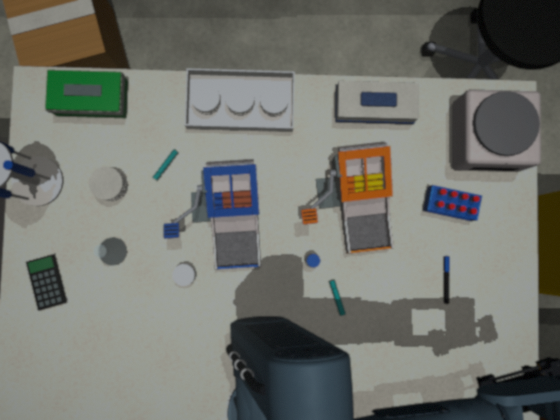

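View pics/scene0.png

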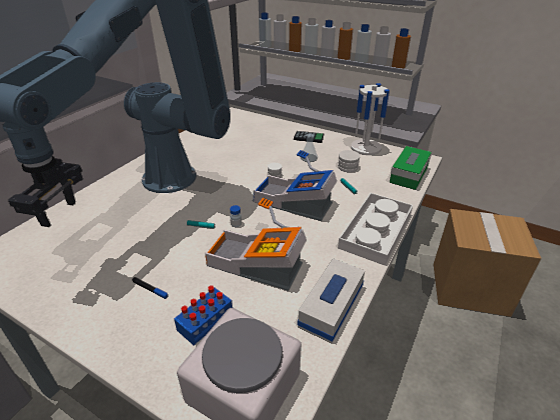

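Top view: the blue hopper is at about (235,215), with its blue paddle at (171,230). The orange hopper is at (365,195), paddle (308,215). Near the blue one stand the dish stack at (184,273) and the flask at (112,250). The turquoise look-alike vials at (165,165) and (337,297) lie away from it. Next I measure the paddle and confirm it in a crop.

```bash
cat > h.py <<'E'
import cv2,numpy as np
from rig import arm
def ray(f,uv):
    K,T=f["camera_matrix"],f["cam_to_world"]
    return T[:3,3],T[:3,:3]@np.linalg.inv(K)@np.array([*uv,1.])
def onz(f,uv,z):
    o,d=ray(f,uv); return o+d*(z-o[2])/d[2]
def proj(f,p):
    T=np.linalg.inv(f["cam_to_world"]); q=f["camera_matrix"]@(T[:3,:3]@p+T[:3,3]); return q[:2]/q[2]
def blobs(f,lo,hi,roi,amin=15):
    x0,y0,x1,y1=roi; h=cv2.cvtColor(f["image"],cv2.COLOR_RGB2HSV)
    m=cv2.inRange(h,lo,hi); k=np.zeros_like(m);k[y0:y1,x0:x1]=m[y0:y1,x0:x1]
    n,l,s,c=cv2.connectedComponentsWithStats(k)
    return [(c[i],s[i],(l==i).astype(np.uint8)) for i in range(1,n) if s[i,4]>=amin]
E
python3 - <<'E'
from h import *
B=((105,130,50),(125,255,255))
t=arm.grab_frame("top"); s=arm.grab_frame("scene")
for c,st,m in blobs(t,*B,(150,150,270,280)):
    print("top",c,st,onz(t,c,126).round(1),cv2.minAreaRect(cv2.findNonZero(m)))
for c,st,m in blobs(s,*B,(240,130,345,210)): print("scene",c,st)
a=cv2.resize(t["image"][145:295,140:280],None,fx=4,fy=4,interpolation=2)
b=cv2.resize(s["image"][140:215,245:345],(560,420),interpolation=2)
cv2.imwrite("pics/c1.png",a[:,:,::-1]);cv2.imwrite("pics/c2.png",b[:,:,::-1])
E
```

```text
top [228.73892405 191.33939873] [ 204  165   54   52 1264] [588.9 115.4 126. ] ((230.50387573242188, 190.56227111816406), (49.09171676635742, 51.462093353271484), 86.42366790771484)
top [171.03012048 230.03614458] [165 224  13  13 166] [485.2 260.2 126. ] ((171.0, 230.0), (12.0, 12.0), 90.0)
top [243.90322581 265.5483871 ] [230 265  27   2  31] [398.9  70.8 126. ] ((243.0, 265.5), (1.0, 26.0), 90.0)
scene [302.05357143 153.875     ] [297 150  11   9  56]
scene [308.61111111 181.25252525] [287 170  45  22 396]
scene [262.42647059 184.79411765] [256 177  12  15  68]
```

View pics/c1.png

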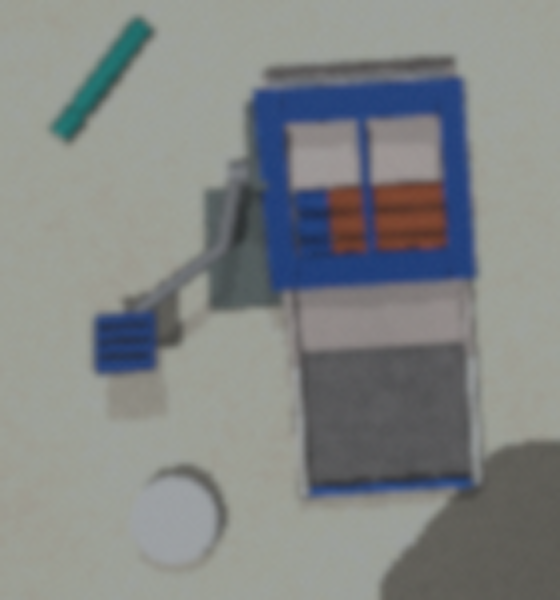

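View pics/c2.png

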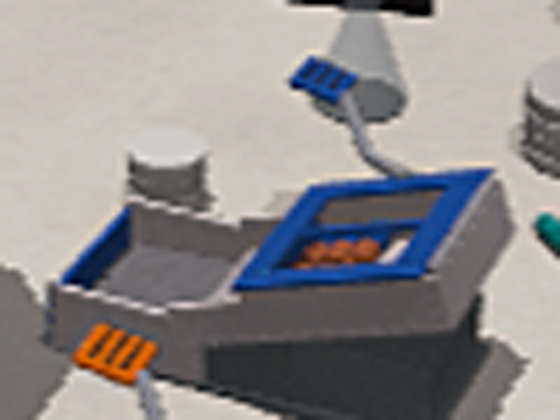

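The crop confirms the target: the blue ribbed paddle on a grey arm at the blue-lidded hopper, with red vials under its lid. The orange paddle belongs to the other hopper. Next I triangulate the paddle and get the hopper yaw.

```bash
python3 - <<'E'
from h import *
B=((105,130,50),(125,255,255))
t=arm.grab_frame("top"); s=arm.grab_frame("scene")
ct=[b for b in blobs(t,*B,(150,215,190,245))][0][0]; cs=[b for b in blobs(s,*B,(290,145,315,162))][0][0]
o1,d1=ray(t,ct);o2,d2=ray(s,cs)
k=np.linalg.lstsq(np.c_[d1,-d2],o2-o1,rcond=None)[0]
p1,p2=o1+k[0]*d1,o2+k[1]*d2; print(p1,p2)
# front tray wall line & tray side corners (crop px/4+offset)
g=lambda u,v,z:onz(t,(u/4+140,v/4+145),z)
a,b=g(308,488,46),g(470,480,46); print(a,b,"yaw",np.degrees(np.arctan2(a[1]-b[1],a[0]-b[0]))-90)
l1,l2=g(255,92,145),g(462,78,145);print(np.degrees(np.arctan2(l1[1]-l2[1],l1[0]-l2[0]))-90)
print(g(175,520,45))
E
```

```text
[485.33843786 261.03972214 121.28611446] [484.66798556 260.64661318 121.18463746]
[391.53543148 147.6957725   46.        ] [399.54492103  38.37849736  46.        ] yaw 4.190475853058317
5.431749310559098
[367.8442045  236.77490293  45.        ]
```

Both methods agree on the paddle at about (485,260.5), with a hopper yaw of about 5°. I shut the fingers and turn the tool to yaw 95, so the body's long side runs along the lever.

```bash
python3 -m pendant '[{"rz":-9.8,"hand":0},{"rz":-9.8,"hand":0},{"rz":-9.8,"hand":0},{"rz":-9.8,"hand":0},{"rz":-9.8,"hand":0},{"rz":-9.8,"hand":0},{"rz":-9.8,"hand":0},{"rz":-9.8,"hand":0},{"hand":0}]' 20
python3 - <<'E'
from h import *
from scipy.spatial.transform import Rotation as R
o=arm.get_obs();r=R.from_euler('xyz',o['tcp_rot'],degrees=True)
print(o['position'],o['tcp_rot'],r.inv().apply(np.array([485,260.5,170])-o['position']))
E
```

```text
[ 162.12574582 -551.50755958  216.40836816] [-1.79968371e+02 -8.38042589e-03  1.63751286e+01] [ 538.69576707 -688.01755434   46.86697054]invalid input at $[0]: expected keys rx, ry, rz, dx, dy, dz, hand
```

```bash
python3 -m pendant '[{"rx":0,"ry":0,"rz":-9.8,"dx":0,"dy":0,"dz":0,"hand":0},{"rx":0,"ry":0,"rz":-9.8,"dx":0,"dy":0,"dz":0,"hand":0},{"rx":0,"ry":0,"rz":-9.8,"dx":0,"dy":0,"dz":0,"hand":0},{"rx":0,"ry":0,"rz":-9.8,"dx":0,"dy":0,"dz":0,"hand":0},{"rx":0,"ry":0,"rz":-9.8,"dx":0,"dy":0,"dz":0,"hand":0},{"rx":0,"ry":0,"rz":-9.8,"dx":0,"dy":0,"dz":0,"hand":0},{"rx":0,"ry":0,"rz":-9.8,"dx":0,"dy":0,"dz":0,"hand":0},{"rx":0,"ry":0,"rz":-9.8,"dx":0,"dy":0,"dz":0,"hand":0},{"rx":0,"ry":0,"rz":0,"dx":0,"dy":0,"dz":0,"hand":0}]' 20
cat > go.py <<'E'
from h import *
import sys
from scipy.spatial.transform import Rotation as R
o=arm.get_obs();r=R.from_euler('xyz',o['tcp_rot'],degrees=True)
print(o['time'],o['position'],o['tcp_rot'],o['ft_force'],o['opening'],r.inv().apply(np.array([485,260.5,float(sys.argv[1])])-o['position']))
E
python3 go.py 217
```

```text
time: 1.42
position: [162.1, -551.6, 216.6]
tcp_rot: [-180.0, -0.0, 94.7]
ft_force: [0.0, 0.9, -0.3]
opening: 1.2
1.425 [ 162.12119474 -551.62217594  216.6242014 ] [-1.79999823e+02 -1.03401989e-02  9.46862162e+01] [ 0.04582655  0.92106256 -0.31956632] 1.2419154002009205 [ 7.83028571e+02  3.88148804e+02 -2.35684613e-01]
```

```bash
python3 -m pendant '[{"rx":0,"ry":0,"rz":0,"dx":0.02,"dy":0.01,"dz":0,"hand":0},{"rx":0,"ry":0,"rz":0,"dx":0.045,"dy":0.0223,"dz":0,"hand":0},{"rx":0,"ry":0,"rz":0,"dx":0.045,"dy":0.0223,"dz":0,"hand":0},{"rx":0,"ry":0,"rz":0,"dx":0.045,"dy":0.0223,"dz":0,"hand":0},{"rx":0,"ry":0,"rz":0,"dx":0.045,"dy":0.0223,"dz":0,"hand":0},{"rx":0,"ry":0,"rz":0,"dx":0.045,"dy":0.0223,"dz":0,"hand":0},{"rx":0,"ry":0,"rz":0,"dx":0.045,"dy":0.0223,"dz":0,"hand":0},{"rx":0,"ry":0,"rz":0,"dx":0.045,"dy":0.0223,"dz":0,"hand":0},{"rx":0,"ry":0,"rz":0,"dx":0.045,"dy":0.0223,"dz":0,"hand":0},{"rx":0,"ry":0,"rz":0,"dx":0.045,"dy":0.0223,"dz":0,"hand":0},{"rx":0,"ry":0,"rz":0,"dx":0.045,"dy":0.0223,"dz":0,"hand":0},{"rx":0,"ry":0,"rz":0,"dx":0.045,"dy":0.0223,"dz":0,"hand":0},{"rx":0,"ry":0,"rz":0,"dx":0.045,"dy":0.0223,"dz":0,"hand":0},{"rx":0,"ry":0,"rz":0,"dx":0.045,"dy":0.0223,"dz":0,"hand":0},{"rx":0,"ry":0,"rz":0,"dx":0.045,"dy":0.0223,"dz":0,"hand":0},{"rx":0,"ry":0,"rz":0,"dx":0.045,"dy":0.0223,"dz":0,"hand":0},{"rx":0,"ry":0,"rz":0,"dx":0.045,"dy":0.0223,"dz":0,"hand":0},{"rx":0,"ry":0,"rz":0,"dx":0.03,"dy":0.0148,"dz":0,"hand":0},{"rx":0,"ry":0,"rz":0,"dx":0.013,"dy":0.0064,"dz":0,"hand":0},{"rx":0,"ry":0,"rz":0,"dx":0,"dy":0,"dz":0,"hand":0}]'
python3 go.py 135
```

```text
time: 3.92
position: [483.4, 260.9, 216.5]
tcp_rot: [-180.0, 0.0, 94.7]
ft_force: [-0.2, -0.1, 0.3]
opening: 0.4
3.925 [483.43135106 260.93143839 216.46386703] [-1.79963667e+02  2.18025691e-02  9.47380366e+01] [-0.19010427 -0.07039178  0.31273269] 0.4379849499032158 [-0.52853545  1.57930961 81.46308895]
```

```bash
python3 -m pendant '[{"rx":0,"ry":0,"rz":0,"dx":0,"dy":0.0015,"dz":0.02,"hand":0},{"rx":0,"ry":0,"rz":0,"dx":0,"dy":0,"dz":0.03,"hand":0},{"rx":0,"ry":0,"rz":0,"dx":0,"dy":0,"dz":0.02,"hand":0},{"rx":0,"ry":0,"rz":0,"dx":0,"dy":0,"dz":0.008,"hand":0},{"rx":0,"ry":0,"rz":0,"dx":0,"dy":0,"dz":0,"hand":0}]'
python3 - <<'E'
from h import *
s=arm.grab_frame("scene");w=arm.grab_frame("wrist")
a=cv2.resize(s["image"][100:220,240:380],None,fx=3.4,fy=3.4,interpolation=2);b=cv2.resize(w["image"],(400,300))
c=np.zeros((a.shape[0]+300,max(a.shape[1],400),3),np.uint8);c[:a.shape[0],:a.shape[1]]=a;c[a.shape[0]:,:400]=b
c=cv2.resize(c,None,fx=.84,fy=.84)
cv2.imwrite("pics/d1.png",c[:,:,::-1]);print(c.shape)
E
```

```text
time: 4.55
position: [485.0, 260.2, 138.8]
tcp_rot: [-180.0, 0.0, 94.7]
ft_force: [0.1, 0.3, 0.7]
opening: 0.6
(595, 400, 3)
```

View pics/d1.png

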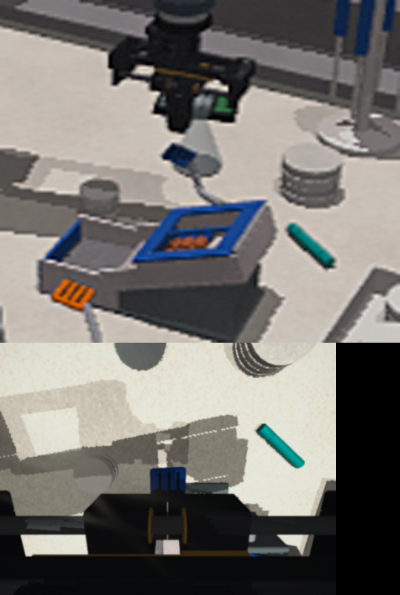

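The shut fingertips sit right above the paddle's centre, with the body clear of the lid. I press down now.

```bash
python3 -m pendant '[{"rx":0,"ry":0,"rz":0,"dx":0,"dy":0,"dz":0.005,"hand":0},{"rx":0,"ry":0,"rz":0,"dx":0,"dy":0,"dz":0.004,"hand":0},{"rx":0,"ry":0,"rz":0,"dx":0,"dy":0,"dz":0.003,"hand":0},{"rx":0,"ry":0,"rz":0,"dx":0,"dy":0,"dz":0.003,"hand":0},{"rx":0,"ry":0,"rz":0,"dx":0,"dy":0,"dz":0.003,"hand":0},{"rx":0,"ry":0,"rz":0,"dx":0,"dy":0,"dz":0.003,"hand":0},{"rx":0,"ry":0,"rz":0,"dx":0,"dy":0,"dz":0.003,"hand":0},{"rx":0,"ry":0,"rz":0,"dx":0,"dy":0,"dz":0.003,"hand":0},{"rx":0,"ry":0,"rz":0,"dx":0,"dy":0,"dz":0.003,"hand":0},{"rx":0,"ry":0,"rz":0,"dx":0,"dy":0,"dz":0,"hand":0}]'
```

```text
time: 5.9
position: [484.9, 260.9, 108.4]
tcp_rot: [-180.0, 0.0, 94.8]
ft_force: [0.4, 0.5, 0.1]
opening: 0.2
```

There is almost no force at z=108, so I look before going on.

```bash
python3 go.py 83; python3 - <<'E'
from h import *
s=arm.grab_frame("scene");t=arm.grab_frame("top")
a=cv2.resize(s["image"][120:210,245:345],(600,540),interpolation=2)
cv2.imwrite("pics/e1.png",a[:,:,::-1])
for f in (s,t): print(proj(f,arm.get_obs()["position"]))
E
```

```text
5.9 [484.89119087 260.94473921 108.41540937] [-1.79969734e+02  7.05324213e-03  9.47758591e+01] [0.36894504 0.50607046 0.09116792] 0.19440091867248602 [-0.44912562  0.08482892 25.41542358]
[302.13274649 156.62904399]
[171.98129797 230.3657198 ]
```

View pics/e1.png

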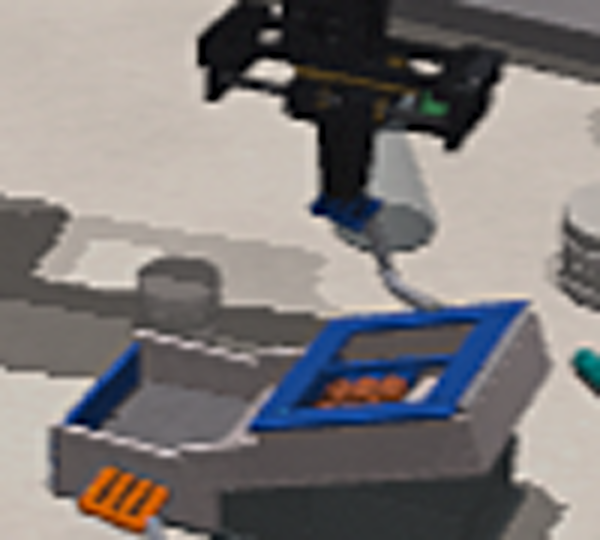

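```bash
python3 - <<'E'
from h import *
B=((105,130,40),(125,255,255))
s=arm.grab_frame("scene");t=arm.grab_frame("top");w=arm.grab_frame("wrist")
p=arm.get_obs()["position"]
for n,f,r in(("s",s,(285,140,335,205)),("t",t,(150,160,260,245)),("w",w,(0,0,560,420))):
    print(n,proj(f,p).round(1),[(c.round(1),st) for c,st,m in blobs(f,*B,r,10)])
print(w["cam_to_world"].round(3))
a=w["image"].copy();u=proj(w,p);cv2.circle(a,(int(u[0]),int(u[1])),3,(255,0,0),1)
b=cv2.resize(t["image"][200:260,130:210],(560,420),interpolation=2)
cv2.imwrite("pics/f1.png",cv2.resize(np.vstack([a,b]),(400,600))[:,:,::-1])
E
```

```text
s [302.2 156.6] [(array([302.2, 154.8]), array([297, 153,  11,   6,  37], dtype=int32)), (array([308.5, 181.2]), array([287, 170,  45,  22, 398], dtype=int32))]
t [172.  230.3] [(array([228.7, 191.4]), array([ 204,  165,   54,   53, 1271], dtype=int32))]
w [279.4 248.1] [(array([281.8, 233.8]), array([ 246,  221,   69,   31, 1381], dtype=int32))]
[[ 9.97000e-01  8.00000e-02  2.20000e-02  4.79199e+02]
 [ 8.30000e-02 -9.64000e-01 -2.54000e-01  3.27231e+02]
 [ 1.00000e-03  2.55000e-01 -9.67000e-01  2.76961e+02]
 [ 0.00000e+00  0.00000e+00  0.00000e+00  1.00000e+00]]
```

View pics/f1.png

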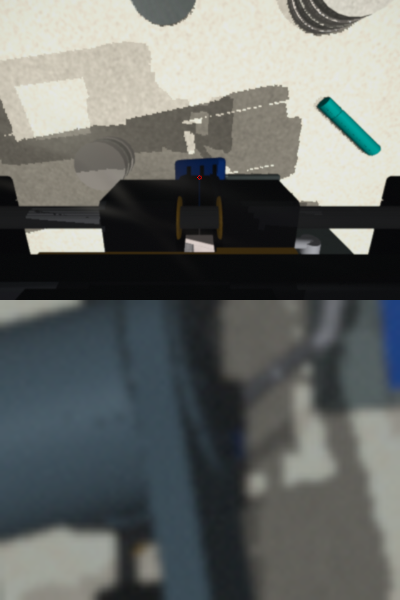

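```bash
python3 - <<'E'
from h import *
s=arm.grab_frame("scene");w=arm.grab_frame("wrist")
print(w["camera_matrix"][0,0]); c=np.radians(4.7);ex=np.array([np.cos(c),np.sin(c),0]);ey=np.array([-np.sin(c),np.cos(c),0])
for z in(105,112,119,126):
    P=np.array([485,260.5,z]); print(z,[proj(w,P+i*20*ex+20*ey).round() for i in(-1,1)],"near edge in scene",[proj(s,P+a*20*ex+b*20*ey).round(1) for a,b in((-1,-1),(1,-1),(1,1),(-1,1))])
B=((105,130,40),(125,255,255))
m=[b for b in blobs(w,*B,(200,200,360,260),100)][0][2]
for r in range(219,252,4):
    q=np.nonzero(m[r])[0]; print(r,q.min() if len(q) else 0,q.max() if len(q) else 0)
a=cv2.resize(w["image"][200:360,180:390],(788,600),interpolation=2)
a=np.clip(a.astype(float)*1.8,0,255).astype(np.uint8)
cv2.imwrite("pics/g1.png",a[:,:,::-1])
E
```

```text
292.7615607933102
105 [array([246., 216.]), array([312., 216.])] near edge in scene [array([295.4, 158.7]), array([304.8, 160.8]), array([308.5, 156.3]), array([299.3, 154.2])]
112 [array([245., 219.]), array([313., 219.])] near edge in scene [array([295.5, 157.1]), array([304.8, 159.3]), array([308.6, 154.8]), array([299.4, 152.7])]
119 [array([243., 222.]), array([315., 222.])] near edge in scene [array([295.5, 155.6]), array([304.9, 157.7]), array([308.7, 153.2]), array([299.4, 151.2])]
126 [array([242., 226.]), array([316., 226.])] near edge in scene [array([295.5, 154. ]), array([304.9, 156.2]), array([308.8, 151.7]), array([299.5, 149.6])]
219 0 0
223 273 313
227 247 314
231 246 314
235 246 314
239 247 314
243 247 314
247 247 314
251 308 314
```

View pics/g1.png

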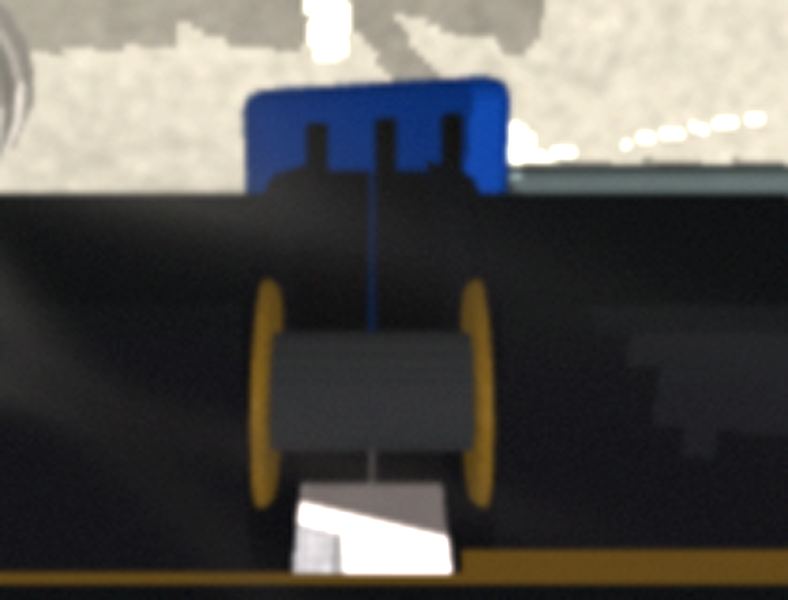

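The fingertips are in line with the paddle and very close to it, but the lid has not moved and the force is about zero. I go on in small steps, watching the force.

```bash
python3 -m pendant '[{"rx":0,"ry":0,"rz":0,"dx":0,"dy":0,"dz":0.002,"hand":0},{"rx":0,"ry":0,"rz":0,"dx":0,"dy":0,"dz":0.002,"hand":0},{"rx":0,"ry":0,"rz":0,"dx":0,"dy":0,"dz":0.002,"hand":0}]'; python3 - <<'E'
from h import *
B=((105,130,40),(125,255,255))
s=arm.grab_frame("scene");t=arm.grab_frame("top");w=arm.grab_frame("wrist")
for n,f,r in(("s",s,(285,140,335,205)),("t",t,(200,160,260,245)),("w",w,(200,200,360,260))):
    print(n,[(c.round(1),st) for c,st,m in blobs(f,*B,r,10)])
E
```

```text
time: 6.62
position: [484.9, 261.1, 102.9]
tcp_rot: [-180.0, -0.0, 94.8]
ft_force: [-2.5, 0.1, 5.1]
opening: 0.4
s [(array([302. , 155.5]), array([297, 153,  11,   6,  35], dtype=int32)), (array([308.1, 180.6]), array([286, 170,  47,  21, 436], dtype=int32))]
t [(array([228.6, 191.6]), array([ 204,  165,   54,   53, 1289], dtype=int32)), (array([231.4, 196.2]), array([231, 192,   2,   9,  12], dtype=int32))]
w [(array([281.5, 234.7]), array([ 245,  223,   71,   29, 1325], dtype=int32))]
```

Contact: 5 N, and the lid is starting to lift. I continue, checking for the stop.

```bash
python3 -m pendant '[{"rx":0,"ry":0,"rz":0,"dx":0,"dy":0,"dz":0.003,"hand":0},{"rx":0,"ry":0,"rz":0,"dx":0,"dy":0,"dz":0.003,"hand":0},{"rx":0,"ry":0,"rz":0,"dx":0,"dy":0,"dz":0.003,"hand":0},{"rx":0,"ry":0,"rz":0,"dx":0,"dy":0,"dz":0.003,"hand":0},{"rx":0,"ry":0,"rz":0,"dx":0,"dy":0,"dz":0.003,"hand":0},{"rx":0,"ry":0,"rz":0,"dx":0,"dy":0,"dz":0.003,"hand":0}]'; cat > look.py <<'E'
from h import *
B=((105,130,40),(125,255,255))
s=arm.grab_frame("scene");t=arm.grab_frame("top");w=arm.grab_frame("wrist")
for n,f,r in(("s",s,(275,120,345,205)),("t",t,(190,150,270,250)),("w",w,(200,200,360,260))):
    print(n,[(c.round(1),st) for c,st,m in blobs(f,*B,r,10)])
E
python3 look.py
```

```text
time: 7.52
position: [484.8, 261.0, 84.4]
tcp_rot: [-180.0, 0.0, 94.8]
ft_force: [-4.1, -0.2, 5.6]
opening: 0.4
s [(array([301.5, 159.1]), array([296, 157,  12,   5,  30], dtype=int32)), (array([308. , 176.2]), array([285, 164,  48,  26, 468], dtype=int32)), (array([276.8, 184. ]), array([275, 182,   4,   5,  13], dtype=int32))]
t [(array([229.1, 190.9]), array([ 204,  164,   54,   55, 1234], dtype=int32)), (array([222.1, 248.2]), array([219, 247,   7,   3,  18], dtype=int32))]
w [(array([277.8, 235.1]), array([ 242,  225,   72,   27, 1353], dtype=int32))]
```

```bash
python3 -m pendant '[{"rx":0,"ry":0,"rz":0,"dx":0,"dy":0,"dz":0.003,"hand":0},{"rx":0,"ry":0,"rz":0,"dx":0,"dy":0,"dz":0.003,"hand":0},{"rx":0,"ry":0,"rz":0,"dx":0,"dy":0,"dz":0.003,"hand":0},{"rx":0,"ry":0,"rz":0,"dx":0,"dy":0,"dz":0.002,"hand":0},{"rx":0,"ry":0,"rz":0,"dx":0,"dy":0,"dz":0.002,"hand":0}]'; python3 look.py;python3 - <<'E'
from h import *
s=arm.grab_frame("scene");w=arm.grab_frame("wrist")
a=cv2.resize(s["image"][120:210,245:345],(400,360),interpolation=2)
b=cv2.resize(w["image"][200:284,270-85:270+85],(400,200),interpolation=2)
cv2.imwrite("pics/i1.png",np.vstack([a,b])[:,:,::-1])
E
```

```text
time: 8.3
position: [485.6, 261.0, 71.9]
tcp_rot: [179.9, -0.0, 94.8]
ft_force: [-2.1, -0.4, 4.6]
opening: 0.7
s [(array([309. , 172.6]), array([285, 157,  48,  32, 511], dtype=int32)), (array([276.8, 184. ]), array([275, 182,   4,   5,  13], dtype=int32))]
t [(array([228.9, 191.4]), array([ 203,  164,   55,   54, 1289], dtype=int32)), (array([222.4, 248.2]), array([219, 247,   7,   3,  16], dtype=int32))]
w [(array([277.8, 234.9]), array([ 242,  224,   72,   28, 1364], dtype=int32))]
```

View pics/i1.png

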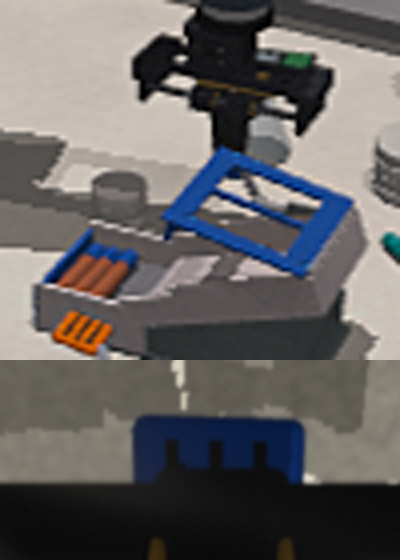

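The lid is well up, and three blue-capped vials already lie in the tray at crop (85,270). The lever hasn't reached its stop yet, so I press on until the force rises.

```bash
python3 -m pendant '[{"rx":0,"ry":0,"rz":0,"dx":0,"dy":0,"dz":0.002,"hand":0},{"rx":0,"ry":0,"rz":0,"dx":0,"dy":0,"dz":0.002,"hand":0},{"rx":0,"ry":0,"rz":0,"dx":0,"dy":0,"dz":0.001,"hand":0},{"rx":0,"ry":0,"rz":0,"dx":0,"dy":0,"dz":0.001,"hand":0}]'; python3 -m pendant '[{"rx":0,"ry":0,"rz":0,"dx":0,"dy":0,"dz":0.001,"hand":0},{"rx":0,"ry":0,"rz":0,"dx":0,"dy":0,"dz":0.001,"hand":0}]'
```

```text
time: 9.05
position: [486.0, 261.1, 66.2]
tcp_rot: [179.9, -0.0, 94.8]
ft_force: [-0.7, -0.4, 5.3]
opening: 0.5
time: 9.3
position: [486.3, 261.1, 64.3]
tcp_rot: [179.9, -0.0, 94.8]
ft_force: [1.1, -0.9, 4.6]
opening: 0.6
```

```bash
python3 -m pendant '[{"rx":0,"ry":0,"rz":0,"dx":0,"dy":0,"dz":0.001,"hand":0},{"rx":0,"ry":0,"rz":0,"dx":0,"dy":0,"dz":0.001,"hand":0}]';python3 -m pendant '[{"rx":0,"ry":0,"rz":0,"dx":0,"dy":0,"dz":0.001,"hand":0},{"rx":0,"ry":0,"rz":0,"dx":0,"dy":0,"dz":0,"hand":0}]'; python3 look.py
```

```text
time: 9.55
position: [486.5, 261.1, 62.5]
tcp_rot: [179.8, -0.0, 94.8]
ft_force: [1.2, -0.5, 5.1]
opening: 0.6
time: 9.8
position: [486.6, 261.2, 62.0]
tcp_rot: [179.8, -0.0, 94.8]
ft_force: [-1.1, -1.2, 10.0]
opening: 0.5
s [(array([309.7, 169.9]), array([286, 152,  47,  37, 531], dtype=int32)), (array([276.8, 184. ]), array([275, 182,   4,   5,  13], dtype=int32))]
t [(array([228.3, 191.4]), array([ 203,  164,   54,   53, 1347], dtype=int32)), (array([222.2, 248.2]), array([219, 247,   7,   3,  17], dtype=int32))]
w [(array([279. , 234.7]), array([ 244,  223,   71,   29, 1361], dtype=int32))]
```

The stop is reached at z≈62: force doubled to 10 N, and 43 mm of travel fits. I add a little push, hold, and check the vials.

```bash
python3 -m pendant '[{"rx":0,"ry":0,"rz":0,"dx":0,"dy":0,"dz":0.001,"hand":0},{"rx":0,"ry":0,"rz":0,"dx":0,"dy":0,"dz":0,"hand":0},{"rx":0,"ry":0,"rz":0,"dx":0,"dy":0,"dz":0,"hand":0},{"rx":0,"ry":0,"rz":0,"dx":0,"dy":0,"dz":0,"hand":0},{"rx":0,"ry":0,"rz":0,"dx":0,"dy":0,"dz":0,"hand":0},{"rx":0,"ry":0,"rz":0,"dx":0,"dy":0,"dz":0,"hand":0},{"rx":0,"ry":0,"rz":0,"dx":0,"dy":0,"dz":0,"hand":0},{"rx":0,"ry":0,"rz":0,"dx":0,"dy":0,"dz":0,"hand":0}]'; python3 - <<'E'
from h import *
s=arm.grab_frame("scene");t=arm.grab_frame("top")
a=cv2.resize(s["image"][120:210,245:345],(400,360),interpolation=2)
b=cv2.resize(t["image"][150:280,150:280],(360,360),interpolation=2)
cv2.imwrite("pics/j1.png",np.hstack([a,b])[:,:,::-1])
E
```

```text
time: 10.95
position: [486.7, 261.2, 61.8]
tcp_rot: [179.8, -0.0, 94.8]
ft_force: [-3.5, -2.6, 15.4]
opening: 0.7
```

View pics/j1.png

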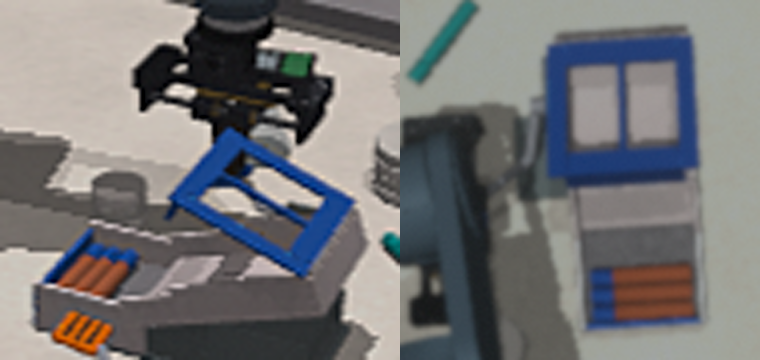

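The lid is wide open, and all three vials are in the tray at right-panel rows 275, 293 and 310, with the chute empty. Now I let the lever up slowly.

```bash
python3 -m pendant '[{"rx":0,"ry":0,"rz":0,"dx":0,"dy":0,"dz":-0.001,"hand":0},{"rx":0,"ry":0,"rz":0,"dx":0,"dy":0,"dz":-0.001,"hand":0},{"rx":0,"ry":0,"rz":0,"dx":0,"dy":0,"dz":-0.0015,"hand":0},{"rx":0,"ry":0,"rz":0,"dx":0,"dy":0,"dz":-0.0015,"hand":0},{"rx":0,"ry":0,"rz":0,"dx":0,"dy":0,"dz":-0.0015,"hand":0},{"rx":0,"ry":0,"rz":0,"dx":0,"dy":0,"dz":-0.0015,"hand":0},{"rx":0,"ry":0,"rz":0,"dx":0,"dy":0,"dz":-0.0015,"hand":0},{"rx":0,"ry":0,"rz":0,"dx":0,"dy":0,"dz":-0.0015,"hand":0},{"rx":0,"ry":0,"rz":0,"dx":0,"dy":0,"dz":-0.0015,"hand":0},{"rx":0,"ry":0,"rz":0,"dx":0,"dy":0,"dz":-0.0015,"hand":0},{"rx":0,"ry":0,"rz":0,"dx":0,"dy":0,"dz":-0.0015,"hand":0},{"rx":0,"ry":0,"rz":0,"dx":0,"dy":0,"dz":-0.0015,"hand":0},{"rx":0,"ry":0,"rz":0,"dx":0,"dy":0,"dz":-0.0015,"hand":0},{"rx":0,"ry":0,"rz":0,"dx":0,"dy":0,"dz":-0.0015,"hand":0},{"rx":0,"ry":0,"rz":0,"dx":0,"dy":0,"dz":-0.0015,"hand":0},{"rx":0,"ry":0,"rz":0,"dx":0,"dy":0,"dz":-0.0015,"hand":0},{"rx":0,"ry":0,"rz":0,"dx":0,"dy":0,"dz":-0.0015,"hand":0},{"rx":0,"ry":0,"rz":0,"dx":0,"dy":0,"dz":-0.0015,"hand":0},{"rx":0,"ry":0,"rz":0,"dx":0,"dy":0,"dz":-0.0015,"hand":0},{"rx":0,"ry":0,"rz":0,"dx":0,"dy":0,"dz":-0.0015,"hand":0}]'; python3 look.py | head -1
python3 -m pendant '[{"rx":0,"ry":0,"rz":0,"dx":0,"dy":0,"dz":-0.0012,"hand":0},{"rx":0,"ry":0,"rz":0,"dx":0,"dy":0,"dz":-0.0012,"hand":0},{"rx":0,"ry":0,"rz":0,"dx":0,"dy":0,"dz":-0.0012,"hand":0},{"rx":0,"ry":0,"rz":0,"dx":0,"dy":0,"dz":-0.0012,"hand":0},{"rx":0,"ry":0,"rz":0,"dx":0,"dy":0,"dz":-0.001,"hand":0},{"rx":0,"ry":0,"rz":0,"dx":0,"dy":0,"dz":-0.001,"hand":0},{"rx":0,"ry":0,"rz":0,"dx":0,"dy":0,"dz":-0.001,"hand":0},{"rx":0,"ry":0,"rz":0,"dx":0,"dy":0,"dz":-0.001,"hand":0},{"rx":0,"ry":0,"rz":0,"dx":0,"dy":0,"dz":-0.001,"hand":0},{"rx":0,"ry":0,"rz":0,"dx":0,"dy":0,"dz":-0.001,"hand":0}]'; python3 look.py | head -1
```

```text
time: 13.55
position: [485.3, 261.1, 88.9]
tcp_rot: [180.0, -0.0, 94.8]
ft_force: [0.7, -0.3, 1.9]
opening: 0.1
s [(array([301.3, 158.2]), array([296, 156,  12,   5,  30], dtype=int32)), (array([307.8, 177.3]), array([285, 166,  48,  24, 466], dtype=int32)), (array([277., 184.]), array([275, 182,   5,   5,  14], dtype=int32))]
time: 14.95
position: [485.1, 261.0, 99.6]
tcp_rot: [180.0, -0.0, 94.8]
ft_force: [2.1, -0.2, 3.4]
opening: 0.4
s [(array([302.1, 156.2]), array([297, 154,  11,   6,  32], dtype=int32)), (array([308. , 179.6]), array([286, 170,  47,  21, 443], dtype=int32)), (array([276.8, 184. ]), array([275, 182,   4,   5,  13], dtype=int32))]
```

Still on the lever, with a few N of force. The last centimetre goes slower still.

```bash
python3 -m pendant '[{"rx":0,"ry":0,"rz":0,"dx":0,"dy":0,"dz":-0.0008,"hand":0},{"rx":0,"ry":0,"rz":0,"dx":0,"dy":0,"dz":-0.0008,"hand":0},{"rx":0,"ry":0,"rz":0,"dx":0,"dy":0,"dz":-0.0008,"hand":0},{"rx":0,"ry":0,"rz":0,"dx":0,"dy":0,"dz":-0.0008,"hand":0},{"rx":0,"ry":0,"rz":0,"dx":0,"dy":0,"dz":-0.0008,"hand":0},{"rx":0,"ry":0,"rz":0,"dx":0,"dy":0,"dz":-0.0008,"hand":0},{"rx":0,"ry":0,"rz":0,"dx":0,"dy":0,"dz":-0.0008,"hand":0},{"rx":0,"ry":0,"rz":0,"dx":0,"dy":0,"dz":-0.0008,"hand":0},{"rx":0,"ry":0,"rz":0,"dx":0,"dy":0,"dz":-0.0008,"hand":0},{"rx":0,"ry":0,"rz":0,"dx":0,"dy":0,"dz":-0.0008,"hand":0},{"rx":0,"ry":0,"rz":0,"dx":0,"dy":0,"dz":-0.0008,"hand":0},{"rx":0,"ry":0,"rz":0,"dx":0,"dy":0,"dz":-0.0008,"hand":0},{"rx":0,"ry":0,"rz":0,"dx":0,"dy":0,"dz":-0.0008,"hand":0},{"rx":0,"ry":0,"rz":0,"dx":0,"dy":0,"dz":-0.0008,"hand":0}]'; python3 look.py|head -1
```

```text
time: 16.85
position: [485.0, 261.0, 110.7]
tcp_rot: [-180.0, 0.0, 94.8]
ft_force: [-0.1, -0.1, 0.1]
opening: 0.9
s [(array([302.3, 154.7]), array([297, 153,  11,   6,  39], dtype=int32)), (array([308.3, 181.3]), array([287, 170,  45,  22, 391], dtype=int32)), (array([276.8, 184. ]), array([275, 182,   4,   5,  13], dtype=int32))]
```

Force is zero and the lid mask is back to its shut values (45x22, centre 181.3). I move up and clear, then check.

```bash
python3 -m pendant '[{"rx":0,"ry":0,"rz":0,"dx":0,"dy":0,"dz":-0.005,"hand":0},{"rx":0,"ry":0,"rz":0,"dx":0,"dy":0,"dz":-0.02,"hand":0},{"rx":0,"ry":0,"rz":0,"dx":0,"dy":0,"dz":-0.035,"hand":0},{"rx":0,"ry":0,"rz":0,"dx":0,"dy":0,"dz":-0.035,"hand":0},{"rx":0,"ry":0,"rz":0,"dx":0,"dy":0.02,"dz":-0.02,"hand":0},{"rx":0,"ry":0,"rz":0,"dx":0,"dy":-0.04,"dz":0,"hand":0},{"rx":0,"ry":0,"rz":0,"dx":0,"dy":-0.05,"dz":0,"hand":0},{"rx":0,"ry":0,"rz":0,"dx":0,"dy":-0.04,"dz":0,"hand":0},{"rx":0,"ry":0,"rz":0,"dx":0,"dy":0,"dz":0,"hand":0},{"rx":0,"ry":0,"rz":0,"dx":0,"dy":0,"dz":0,"hand":0}]'; python3 look.py|head -2;python3 - <<'E'
from h import *
s=arm.grab_frame("scene");t=arm.grab_frame("top")
a=cv2.resize(s["image"],(400,300));b=cv2.resize(t["image"],(400,300))
c=cv2.resize(s["image"][130:210,245:345],(400,300),interpolation=2);d=cv2.resize(t["image"][150:285,150:330],(400,300),interpolation=2)
cv2.imwrite("pics/k1.png",np.vstack([np.hstack([a,b]),np.hstack([c,d])])[:,:,::-1])
E
```

```text
time: 18.25
position: [376.4, 252.0, 226.5]
tcp_rot: [179.9, -0.0, 94.8]
ft_force: [0.4, -0.1, 0.3]
opening: 0.4
s [(array([302.2, 154.2]), array([297, 151,  11,   8,  48], dtype=int32)), (array([308.3, 181.2]), array([287, 170,  45,  22, 396], dtype=int32)), (array([276.8, 184. ]), array([275, 182,   4,   5,  13], dtype=int32))]
t [(array([230.1, 190.2]), array([ 204,  165,   54,   52, 1128], dtype=int32)), (array([222. , 248.5]), array([219, 248,   7,   2,  14], dtype=int32))]
```

View pics/k1.png

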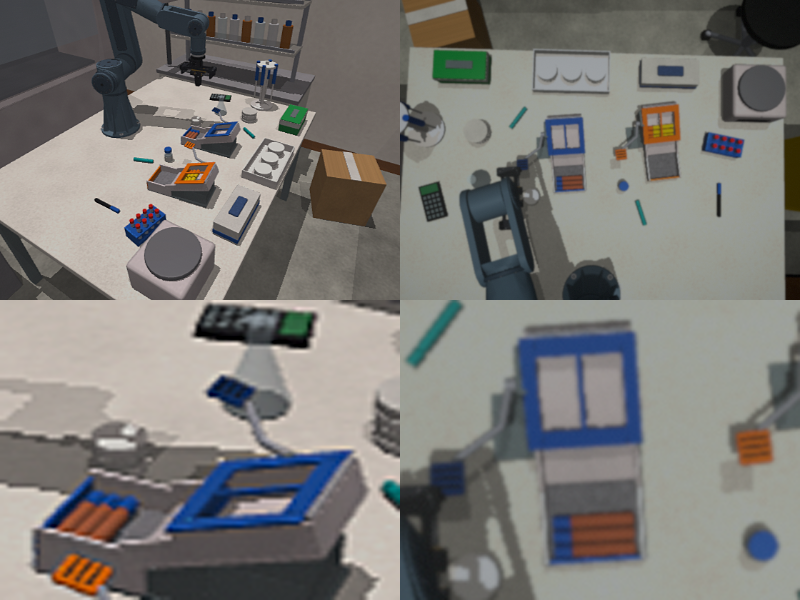

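The lid is shut, the lever is up, all three vials are in the tray, everything else is in place and the arm is clear. I hand it in.

```bash
python3 -c "
from rig import arm
print(arm.close_job())"
```

```text
the job is handed in; nothing more can be done
None
```

The job is done and handed in at about 18.5 s, well inside the 45 s limit. With the fingers shut, I pressed the blue lever down to its stop, where the force rose to 15 N. I held it about 1 s, by which time all three blue-capped vials were in the tray. I then let it up over about 6 s before moving clear.

- **Last checks:** the lid's outline is back to its shut shape in the scene view. The three vials lie in the tray, the orange hopper and the bystanders look unmoved, and the wrist force is about 0.
- **On the lever all the way:** when I read the force on the way up, it was 1.9 N and 3.4 N. It was 0 at the end, once the lid was shut. I did not read it continuously.
- **Disagreement:** the fingertips met the paddle at a reading of about 105 mm instead of the stated 126 mm, and the stop came at about 62 mm instead of 83 mm. The travel matched at 43 mm, so this looks like a constant height offset; I did not find its cause.

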